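# Isolate the panel and pull its main fuse with the fuse tongs

### The arm

A 7-joint arm with a two-finger parallel gripper is mounted at the origin on the work surface. World frame = base frame: x ahead of the robot, y to its left, z up, the work surface at z = 0. Lengths are in m, angles in rad, forces in N, time in s.
With the tool pointing down it reaches from about 0.4 to 0.85 m from the base axis. Payload 4.4 kg.
Tool frame: the origin (TCP) lies on the centre line of the jaws, within the pads' length; the fingertips stand ahead of it and the grasp point (between the pads) is the TCP (tip_reach is the z of the fingertips in the tool frame, in m); z points along the fingers, y is the line along which they close (so a half turn about z gives the same grasp; the last joint's range is limited). The gripper opens to 94 mm and grips with 3 to 60 N. Pads are 16 mm wide; open, the fingers measure 119 mm over their backs; the gripper's body (75 mm by 177 mm) begins 78 mm behind the grasp point.
Start: joints at [1.107, 0.628, 0.038, 1.517, -0.027, 0.996, -0.02], TCP at [0.252, -0.599, 0.224] pointing down, gripper open.
Joint ranges: [-3.06, 3.06], [-0.37, 2.12], [-1.25, 1.32], [0.18, 2.47], [-1.1, 4.24], [0.23, 1.98], [-2.94, 2.94]. Speed limits (rad/s): [2.57, 2.57, 3.14, 3.14, 3.14, 3.14, 3.14].

### API

Orientations are given as a 3x3 rotation matrix whose columns are the frame's x, y, z axes.
In Python, from workcell import get_state, capture, close_job, tip_reach gives the robot as it stands.
- The arm moves only by the tool servo_tool, never from a script. Its argument "plan" is a list of rows, each an object with "dp": the shift along the world's x, y, z in m, a list of three; "dr": the turn, a rotation vector about the world's x, y, z in degrees, a list of three; "hand": the opening, from -1 (shut) to 1 (fully open). A call has 1 to 10 rows; each row shifts and turns the commanded pose from where the row before left it; what a row does not reach is not made up. A row lasts 1/8 s, in which the tool goes at most 62.5 mm and 10.7 degrees, less where a joint would pass 70% of its speed; a pose out of reach is approached as far as the arm can. A call is refused whole if a number of a shift passes 0.0625 or a number of a turn 10.7, either way. A call with a gripper value outside its range is refused whole. The fingers move at their own pace and stop on an object; the grip force is fixed at half the most. Time passes only in rows, so rows that do not move let the fingers close. It gives the time, the measured TCP pose, the force, the opening and the grip force at its end, in the units of the state.
- get_state(): the state, without advancing time (a new reading comes with each control period).
- capture(name): name is "scene" or "top" or "wrist"; returns a dict with "frame" (480x640x3 uint8, red, green, blue), "z_map" (480x640 float32, m along the optical axis (not along the pixel's ray), 0 where there is no reading), "intrinsics" (3x3 intrinsics, pixels), "k1" (the pictures are not rectified: a ray, as slopes to the right and down, at radius r is drawn at 1 + k1 r^2 times it, then the intrinsics apply), "R" (3x3) and "t" (3): a world point X has camera coordinates R X + t. Camera axes: x right, y down, z forward; pixel columns grow to the right and rows downward; lengths in m; the calibration is good to about 2 mm. A picture is of the moment at which its call begins.
- close_job(): hands the job in; it is judged then, once.
The state is a dict: "time_s": time; "qpos": joint angles; "qvel": joint speeds; "effort": joint torques, N m; "ee_pos": TCP position; "orientation": TCP orientation; "wrist_force": force on the tool from outside, world axes, zero at the start; "torque": the same for the moment, N m; "opening": finger opening in m; "gripper_force": force on a finger pad.
Only numpy, scipy, OpenCV 4.12 (cv2) and the standard library are available. Lean on these libraries where they do the work, as an engineer would, in place of code of your own. Each camera call takes 0.05 s, during which the arm holds its last target. There are 200 camera calls.

### The job

Make the panel on the bench dead: first switch its isolator off, then take the insulated fuse tongs out of their holder and use them, not the gripper itself, to pull the big main fuse up out of its spring clips. Finish while holding the fuse still in the closed tongs, lifted about 10 cm above its clips. Leave the two small control fuses seated and everything else on the bench where it is.

Things in the scene. Friction and masses are not known exactly. Their poses are not given: they have to be found in the camera images.
- plate: grey steel mounting plate of a control panel lying flat on the bench, 300 (x) x 380 (y) x 3 mm, fixed; origin at the centre of its underside. Slotted wiring duct 56 mm high along its far (+x) edge, terminal row 42 mm high along its near (-x) edge. Isolator and fuse bases stand on it, turned with it; nothing on it is higher than 95 mm above the bench.
- isolator: white three-pole isolator fixed on the plate, 85 (x) x 54 (y) mm, stepped: its ends 45 mm high, its middle 45 mm (in x) 68 mm high; origin at the centre of its underside, 3 mm above the bench, axes as the plate's. A black toggle bar stands out of the middle of its top.
- iso_toggle (a joint): isolator toggle, rad: 0 is ON (leaning 0.5 rad to the plate's +x, away from the robot), 1.0 is OFF (0.5 rad to the plate's -x, towards the robot); stops at both ends, stays where left, 2 to 3 N at its tip moves it. The bar is 42 mm wide in y, 9 mm thick, 24 mm long from its hinge axis, which runs along the isolator's y, 66 mm above the isolator's origin.
- toggle_tip (a point): middle of the free edge of the isolator's toggle bar, 24 mm from its hinge axis; moves with the bar
- main_base: black base of the main fuse, fixed on the plate, 110 (x) x 38 (y) x 22 mm, the largest of three bases 70 mm apart side by side in any order; origin at the centre of its underside, 3 mm above the bench, axes as the plate's. Two brass spring clips open at the top, at x = +-30 mm, 12 mm wide in x, 27 mm across in y, reach 56 mm above the origin; between them all is free above the 22 mm base top.
- main_fuse: the big main cartridge fuse: white cylinder 20 mm in diameter, 76 mm long with 16 mm copper end caps, 75 g; origin at its centre, own x along the cylinder. Lies level in its clips along main_base's x, centre 44 mm above that base's origin (47 mm above the bench), 44 mm of white barrel showing. Held by light spring pressure on its sides: 2 to 3 N straight up pulls it out.
- ctrl_fuse_a: one of two identical small control fuses (14 mm in diameter, 51 mm long, white with copper ends), loose in its clips on a smaller base 80 x 28 mm, centre 39 mm above the bench; leave seated. Origin at its centre.
- ctrl_fuse_b: the other small control fuse, like ctrl_fuse_a; leave seated
- holder: grey bench tool holder, fixed, 135 (x, from -75 to +60) x 88 (y) x 60 mm high; origin on its underside. The tongs stand in an open-topped pocket at its x = +35 mm (inner 19 mm in x, 68 mm in y, floor 10 mm above the bench: lift the tongs 60 mm or more to clear it). Three orange screwdriver handles at x = -20 to -70 mm reach up to 130 mm above the bench.
- tongs: insulated fuse tongs, orange with black grips, 130 g, standing upright in the holder, open, jaws down, hinge at the top. Origin between the jaw tips, own z up to the hinge, own y the line along which the two arms close. 132 mm high; hinge 123 mm above the tips. Open, 64 mm wide over the jaws, 39 mm free between the jaw lips. The frame belongs to the -y arm and leans as they close.
- tongs_arm (a joint): how far the tongs are closed, rad: 0 open (sprung to stay so), 0.22 closed on the main fuse (arms parallel, 39 mm over the grip plates), 0.34 shut. Squeezed at tongs_grip they push back with about 5 N open, 8 N closed on the fuse, so they can be carried open, squeezed 2 or 3 mm past first touch (gripped to 47 or 48 mm); of a firmer squeeze the jaws get a third (40 N holds the fuse well).
- tongs_grip (a point): grip point between the tongs' arms, 84 mm above the tips, 38 mm below the hinge, 47 mm below the very top; squeeze along the tongs' y. Black grip plates, 20 mm wide in x, on the arms' outer faces from 23 mm above to 23 mm below it; open they splay: 42 mm over them at their top, 47 at the grip point, 52 at their lower ends, touched first. A slip guard juts out 6 mm on each arm 30 mm below it.
- tongs_jaw (a point): centre between the tongs' jaws, 9 mm above the tips, 76 mm below tongs_grip; the curved black jaws (16 mm wide in x, 20 mm high, each arm 9 mm thick there) fit a 20 mm cylinder lying along the tongs' x
- cup: bystander, leave where it is: steel drinking cup, 72 mm wide, 52 high
- flask: bystander, leave where it is: steel vacuum flask, 74 mm wide, 246 high
- multimeter: bystander, leave where it is: black hand multimeter, 165 x 80 x 34 mm
- tape: bystander, leave where it is: roll of black tape lying flat, 88 mm wide, 19 high
- ferrules: bystander, leave where it is: clear divided tray, 110 x 150 x 32 mm
- driver: bystander, leave where it is: loose screwdriver with an orange handle, 190 mm long, lying across the mounting plate between the terminal row and the fuse bases
Not all that is in view belongs to the job. Leave any blue look-alike of the holder alone. Leave any pink look-alike of the tongs alone.

How it is judged:
By the outcome, as a careful person would: the job done as asked, in the order asked, and still so for the second after the job is handed in, while the arm keeps its last pose, push and grip.
It also fails if it takes over 51 s, if anything falls off the work surface, if the arm or the gripper's body presses on something with over 40 N, if the wrist force passes 120 N, or if a joint passes its speed limit or range.

## Working session

There is one attempt and no reset: what is moved stays moved. The work goes in short steps, Python scripts to look and compute and a tool call to move; the robot and the scene stay as the last step left them, time stands still between calls to the robot, and variables do not carry over. Pictures are saved under pics/ and viewed, at most 10 in all, crops included, and the job is handed in when it is done.

Besides the shell and the picture viewer there is one more tool, called after "Call:" in YAML: its name, and indented under it one key for each argument. servo_tool: Moves the arm, as the interface text tells. Its arguments: {"type":"object","properties":{"plan":{"type":"array"}},"required":["plan"]}

```bash
mkdir -p pics
cat > h.py <<'E'
import numpy as np, cv2
from workcell import *
def undist(c,u,v):
    K=c["intrinsics"];d=np.array([(u-K[0,2])/K[0,0],(v-K[1,2])/K[1,1]]);s=d.copy()
    for _ in range(20): s=d/(1+c["k1"]*(s@s))
    return np.array([s[0],s[1],1.])
def ray(c,u,v,z):  # world point at height z
    r=c["R"].T@undist(c,u,v);o=-c["R"].T@c["t"];return o+r*(z-o[2])/r[2]
def dep(c,u,v):
    return c["R"].T@(undist(c,u,v)*c["z_map"][int(v),int(u)]-c["t"])
def cloud(c):
    v,u=np.mgrid[:480,:640];K=c["intrinsics"]
    dx=(u-K[0,2])/K[0,0];dy=(v-K[1,2])/K[1,1];x,y=dx,dy
    for _ in range(20):
        f=1+c["k1"]*(x*x+y*y);x,y=dx/f,dy/f
    P=np.stack([x,y,np.ones_like(x)],-1)*c["z_map"][...,None]
    return (P-c["t"])@c["R"]
def save(c,n): cv2.imwrite(f"pics/{n}.png",c["frame"][...,::-1])
E
python3 - <<'E'
from h import *
import pickle
for n in("scene","top"):
    c=capture(n);save(c,n);pickle.dump(c,open(n+".pkl","wb"));print(n,-c["R"].T@c["t"],c["R"].round(2).tolist(),c["k1"])
s=get_state();print(tip_reach,s["time_s"],np.round(s["orientation"],3),s["opening"])
E
```

```text
scene [ 1.0266689  -0.92645608  0.91929298] [[0.87, 0.5, -0.02], [0.28, -0.52, -0.8], [-0.41, 0.69, -0.6]] -0.07594019051332182
top [ 0.26831966 -0.00849061  1.19923399] [[0.0, -1.0, -0.01], [-0.98, -0.0, -0.18], [0.18, 0.01, -0.98]] -0.1195699670208766
0.019 0.1 [[ 0.922  0.387 -0.001]
 [ 0.387 -0.922  0.002]
 [-0.    -0.002 -1.   ]] 0.09372759039120208
```

View pics/top.png

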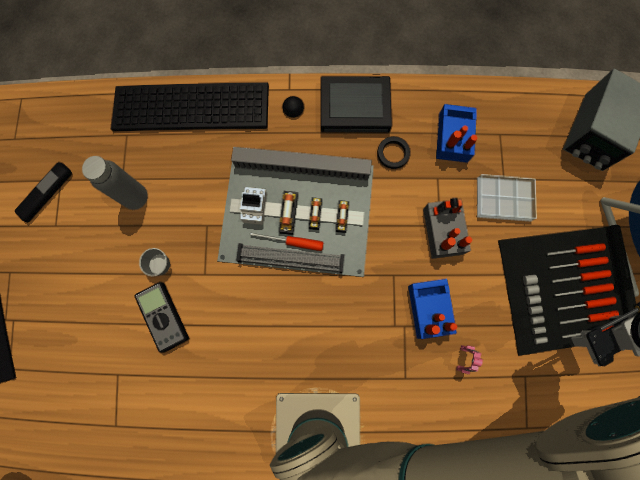

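View pics/scene.png

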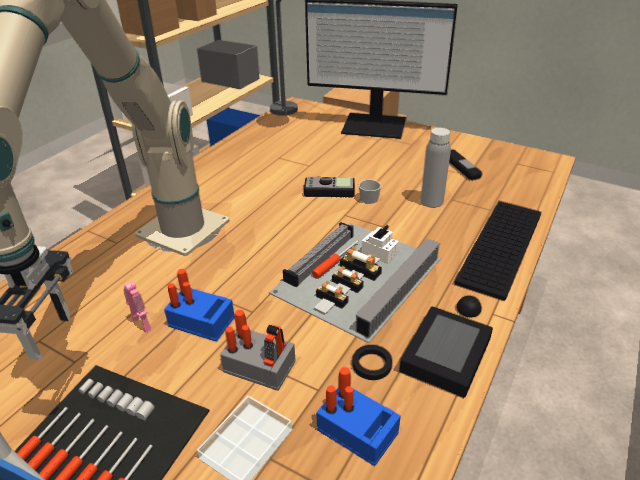

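Top view: isolator at (252,203), main fuse is the largest cartridge at (288,212), control fuses at (315,214) and (342,216). The only grey holder is at (447,228), with the orange and black tongs at about (447,207). Blue holders at (457,133) and (432,310) and the pink tongs at (470,360) are look-alikes.

Run:
```python
from h import *
import pickle
c=pickle.load(open("top.pkl","rb"));P=cloud(c);f=c["frame"].astype(int);hsv=cv2.cvtColor(c["frame"],cv2.COLOR_RGB2HSV)
Z=P[...,2]
def box(m,name):
    p=P[m][:,:2].astype(np.float32)
    r=cv2.minAreaRect(p*1000);print(name,m.sum(),np.round(r[0],1),np.round(r[1],1),round(r[2],1),"z",np.percentile(P[m][:,2],[5,50,95]).round(3))
R=np.zeros(Z.shape,bool)
def reg(u0,v0,u1,v1):
    m=R.copy();m[v0:v1,u0:u1]=1;return m
# plate corners by image contour: grey low-sat region
m=reg(205,140,385,285)&(hsv[...,1]<60)&(Z>-.01)&(Z<.012);box(m,"plate")
m=reg(225,145,380,190)&(Z>.045)&(Z<.07);box(m,"duct")
m=reg(235,180,270,225)&(Z>.055)&(Z<.08);box(m,"iso mid")
m=reg(235,180,270,228)&(Z>.035);box(m,"iso all")
for n,b in(("main",(275,185,302,240)),("a",(305,190,326,235)),("b",(332,192,354,238))):
    m=reg(*b)&(Z>.036);box(m,n)
    m=reg(*b)&(Z>.04)&(hsv[...,1]<70)&(hsv[...,2]>150);box(m,n+" white")
m=reg(415,190,480,265)&(Z>.05)&(Z<.068);box(m,"holder top")
m=reg(415,185,480,265)&(Z>.1);box(m,"holder high")
m=reg(425,185,470,222)&(Z>.1);box(m,"tongs")
s=pickle.load(open("scene.pkl","rb"))
a=cv2.resize(c["frame"][130:270,400:540],None,fx=4,fy=4,interpolation=2)[:, :400]
b=cv2.resize(s["frame"][300:400,210:310],None,fx=4,fy=4,interpolation=2)
o=np.zeros((560,800,3),np.uint8);o[:,:400]=a;o[:400,400:]=b
cv2.imwrite("pics/crop1.png",o[...,::-1])
```

```text
plate 9184 [564.8  41.1] [408.4 311.6] 84.1 z [-0.     0.004  0.01 ]
duct 2234 [652.6  46.5] [359.7 109.1] 85.1 z [0.051 0.059 0.063]
iso mid 320 [575.7 164.3] [55.5 53.2] 84.3 z [0.059 0.072 0.077]
iso all 773 [434.3 107. ] [395.3  85. ] 22.7 z [0.044 0.068 0.093]
main 265 [428.4  49.5] [337.5  45.2] 12.3 z [0.049 0.056 0.061]
main white 107 [421.   43.4] [321.3  27.6] 13.9 z [0.051 0.057 0.061]
a 147 [424.2   6.9] [312.2  25.8] 0.9 z [0.039 0.046 0.052]
a white 42 [417.4   1.8] [298.6  10.7] 1.9 z [0.042 0.046 0.05 ]
b 144 [419.2 -42.5] [ 22.  308.4] 81.4 z [0.04  0.045 0.051]
b white 45 [413.3 -39.7] [ 11.3 296.5] 80.0 z [0.042 0.045 0.048]
holder top 1265 [ 510.4 -328.4] [136.6  89.8] 5.9 z [0.056 0.061 0.064]
holder high 419 [ 384.3 -205.1] [115.6 441.6] 45.2 z [0.104 0.125 0.145]
tongs 181 [ 424.8 -166.3] [ 42.  442.5] 39.4 z [0.105 0.129 0.144]
```

View pics/crop1.png

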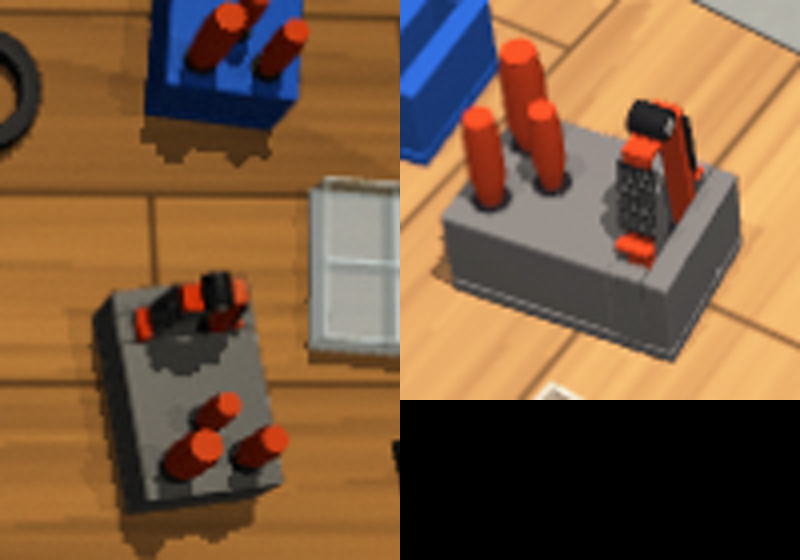

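Run:
```python
from h import *
import pickle
c=pickle.load(open("top.pkl","rb"));P=cloud(c);hsv=cv2.cvtColor(c["frame"],cv2.COLOR_RGB2HSV)
Z=np.where(c["z_map"]>0,P[...,2],-1)
def box(m,name):
    m=m&(Z<.2)
    p=P[m][:,:2].astype(np.float32)
    r=cv2.minAreaRect(p*1000);print(name,m.sum(),np.round(r[0],1),np.round(r[1],1),round(r[2],1),"med",np.median(P[m]*1000,0).round(1))
def reg(u0,v0,u1,v1):
    m=np.zeros(Z.shape,bool);m[v0:v1,u0:u1]=1;return m
for n,b in(("main",(275,185,302,240)),("a",(305,190,326,235)),("b",(332,192,354,238))):
    box(reg(*b)&(Z>.038),n)
    box(reg(*b)&(Z>.04)&(hsv[...,1]<70)&(hsv[...,2]>150),n+" white")
box(reg(235,180,270,228)&(Z>.035),"iso all")
box(reg(235,180,270,228)&(Z>.08),"toggle")
box(reg(425,185,470,215)&(Z>.07),"tongs")
box(reg(425,185,470,215)&(Z>.125),"tongs top")
box(reg(415,185,480,265)&(Z>.1),"high")
s=pickle.load(open("scene.pkl","rb"));Q=cloud(s);hs=cv2.cvtColor(s["frame"],cv2.COLOR_RGB2HSV)
P,c,Z=Q,s,np.where(s["z_map"]>0,Q[...,2],-1)
box(reg(210,300,310,400)&(Z>.05)&(Z<.066),"s holder top")
box(reg(255,318,295,370)&(Z>.068),"s tongs")
box(reg(255,318,295,370)&(Z>.12),"s tongs top")
box(reg(360,220,405,265)&(Z>.063)&(Z<.078),"s iso top")
box(reg(360,220,405,265)&(Z>.08),"s toggle")
```

```text
main 256 [556.4  77.5] [25.8 76.5] 83.2 med [554.4  76.6  55.8]
main white 104 [557.5  76.9] [16.4 42.9] 84.4 med [556.9  76.4  56.5]
a 137 [554.    7.8] [22.7 51.4] 83.8 med [554.    8.9  45.5]
a white 41 [554.2   6.5] [25.2 10.2] 0.1 med [554.6   6.4  45.7]
b 135 [546.3 -61.6] [21.3 51.1] 82.7 med [545.2 -61.7  45.1]
b white 44 [546.6 -62.8] [11.  25.8] 82.4 med [545.2 -61.9  45.1]
iso all 764 [572.  164.7] [55.5 87.2] 84.2 med [565.  162.6  67.5]
toggle 107 [578.  163.5] [41.9 15.5] 83.3 med [577.4 162.8  90.2]
tongs 245 [ 552.7 -321.6] [21.7 66.5] 7.3 med [ 550.3 -313.   124.7]
tongs top 121 [ 553.1 -323. ] [21.1 39.4] 17.5 med [ 552.6 -320.4  135.1]
high 400 [ 507.8 -324. ] [112.   63.8] 9.6 med [ 487.6 -319.1  124.3]
s holder top 1811 [ 454.  -313.8] [126.1 276.2] 78.1 med [ 503.8 -334.6   59.7]
s tongs 492 [ 556.3 -322.1] [22.6 66.8] 3.6 med [ 558.4 -334.4  107.6]
s tongs top 182 [ 556.2 -322.4] [22.1 43.4] 10.9 med [ 557.9 -328.6  130.9]
s iso top 216 [574.  165.2] [61.2 50.9] 84.7 med [580.2 158.4  70.8]
s toggle 48 [583.1 164.5] [41.9 11.6] 77.6 med [584.4 158.4  90. ]
```

Call:
servo_tool:
  plan:
    - {"dp": [0.023,0.047,0],"dr": [0,0,-2.9],"hand": -1}
    - {"dp": [0.023,0.047,0],"dr": [0,0,-2.9],"hand": -1}
    - {"dp": [0.023,0.047,0],"dr": [0,0,-2.9],"hand": -1}
    - {"dp": [0.023,0.047,0],"dr": [0,0,-2.9],"hand": -1}
    - {"dp": [0.023,0.047,0],"dr": [0,0,-2.9],"hand": -1}
    - {"dp": [0.023,0.047,0],"dr": [0,0,-2.9],"hand": -1}
    - {"dp": [0.023,0.047,0],"dr": [0,0,-2.9],"hand": -1}
    - {"dp": [0.023,0.047,0],"dr": [0,0,-2.9],"hand": -1}
    - {"dp": [0.023,0.047,0],"dr": [0,0,-2.9],"hand": -1}
    - {"dp": [0.023,0.047,0],"dr": [0,0,-2.9],"hand": -1}

```text
time_s: 1.35
ee_pos: [0.4822, -0.1276, 0.2243]
orientation: [[0.994, -0.11, -0.0], [-0.11, -0.994, -0.0], [-0.0, 0.0, -1.0]]
wrist_force: [0.9, -0.7, 0.5]
opening: 0.0008
gripper_force: 0.0
```

Call:
servo_tool:
  plan:
    - {"dp": [0.023,0.048,0],"dr": [0,0,0],"hand": -1}
    - {"dp": [0.023,0.048,0],"dr": [0,0,0],"hand": -1}
    - {"dp": [0.023,0.048,0],"dr": [0,0,0],"hand": -1}
    - {"dp": [0.023,0.048,0],"dr": [0,0,0],"hand": -1}
    - {"dp": [0.023,0.048,0],"dr": [0,0,0],"hand": -1}
    - {"dp": [0.023,0.048,0],"dr": [0,0,0],"hand": -1}
    - {"dp": [0,0,0],"dr": [0,0,0],"hand": -1}

```text
time_s: 2.22
ee_pos: [0.6199, 0.1648, 0.2233]
orientation: [[0.995, -0.101, -0.001], [-0.101, -0.995, 0.003], [-0.001, -0.003, -1.0]]
wrist_force: [-0.6, 0.2, 0.3]
opening: 0.0006
gripper_force: 0.0
```

Run:
```python
from h import *
import pickle
c=capture("wrist");save(c,"w1");pickle.dump(c,open("w1.pkl","wb"));print(-c["R"].T@c["t"],c["R"].round(2).tolist(),get_state()["qpos"])
```

```text
[0.69824614 0.15646559 0.38226277] [[-0.1, -0.99, -0.0], [-0.96, 0.1, 0.27], [-0.27, 0.03, -0.96]] [-0.37144754  0.61795237  0.12368499  1.54917812 -0.08671593  0.98116097
 -1.89744957]
```

View pics/w1.png

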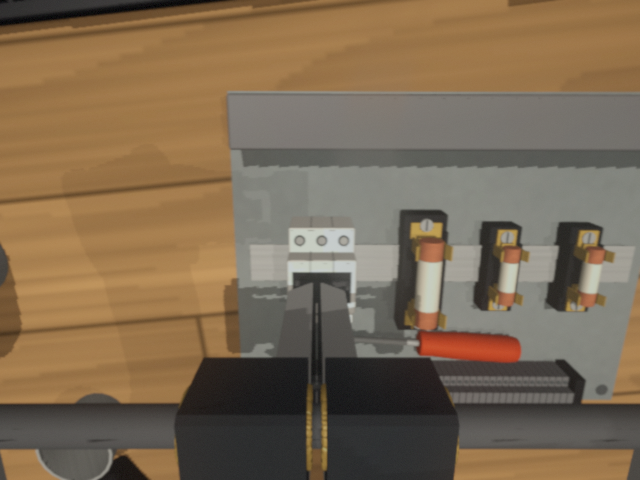

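The wrist view shows the toggle just beyond the closed fingers at (320,275), with the main fuse running from (431,245) to (427,325).

Run:
```python
from h import *
import pickle
c=pickle.load(open("w1.pkl","rb"));P=cloud(c);hsv=cv2.cvtColor(c["frame"],cv2.COLOR_RGB2HSV)
Z=np.where(c["z_map"]>0,P[...,2],-1)
def reg(u0,v0,u1,v1):
    m=np.zeros(Z.shape,bool);m[v0:v1,u0:u1]=1;return m
def box(m,n):
    r=cv2.minAreaRect(P[m][:,:2].astype(np.float32)*1000);print(n,m.sum(),np.round(r,1) if 0 else r,np.median(P[m]*1000,0).round(1))
m=reg(410,228,448,335)&(Z>.05)&(Z<.07);box(m,"fuse");p=P[m]
k=p[p[:,2]>.053];box(reg(410,228,448,335)&(Z>.053)&(Z<.07),"fuse hi")
box(reg(280,215,360,280)&(Z>.04)&(Z<.056),"iso step"); 
box(reg(280,215,360,300)&(Z>.063)&(Z<.078),"iso mid")
box(reg(280,215,360,300)&(Z>.08)&(Z<.1),"toggle")
for a in((228,93),(228,149),(640,93),(235,370)): 
    print(a)
for u in (300,340): print([ (v,dep(c,u,v).round(3).tolist()) for v in (292,310,330)])
```

```text
fuse 2127 ((557.5540771484375, 79.34111022949219), (28.831396102905273, 77.06632995605469), 86.24979400634766) [559.1  79.1  54.5]
fuse hi 1582 ((557.85693359375, 79.32125854492188), (28.831396102905273, 76.45924377441406), 86.24979400634766) [558.5  78.6  55. ]
iso step 1895 ((604.6719970703125, 163.7628936767578), (53.83340835571289, 21.91948127746582), 84.16136169433594) [604.4 163.7  46.9]
iso mid 1697 ((579.269775390625, 166.43177795410156), (54.369083404541016, 33.575523376464844), 82.33027648925781) [587.  164.5  69.8]
toggle 437 ((580.6085205078125, 165.94972229003906), (41.408233642578125, 11.609529495239258), 84.53499603271484) [584.1 162.6  89.8]
(228, 93)
(228, 149)
(640, 93)
(235, 370)
[(292, [0.63, 0.171, 0.215]), (310, [0.629, 0.17, 0.232]), (330, [0.629, 0.17, 0.249])]
[(292, [0.627, 0.154, 0.213]), (310, [0.628, 0.155, 0.233]), (330, [0.628, 0.156, 0.248])]
```

Call:
servo_tool:
  plan:
    - {"dp": [0.002,0,-0.04],"dr": [0,0,0],"hand": -1}
    - {"dp": [0,0,-0.04],"dr": [0,0,0],"hand": -1}
    - {"dp": [0,0,-0.042],"dr": [0,0,0],"hand": -1}
    - {"dp": [0,0,0],"dr": [0,0,0],"hand": -1}
    - {"dp": [-0.012,0.001,0],"dr": [0,0,0],"hand": -1}
    - {"dp": [-0.008,0.001,0],"dr": [0,0,0],"hand": -1}
    - {"dp": [-0.008,0.001,0],"dr": [0,0,0],"hand": -1}
    - {"dp": [-0.006,0,0],"dr": [0,0,0],"hand": -1}
    - {"dp": [-0.004,0,0],"dr": [0,0,0],"hand": -1}
    - {"dp": [0,0,0],"dr": [0,0,0],"hand": -1}

```text
time_s: 3.52
ee_pos: [0.5847, 0.1621, 0.1034]
orientation: [[0.994, -0.108, 0.003], [-0.108, -0.994, 0.001], [0.002, -0.001, -1.0]]
wrist_force: [4.4, 0.0, 3.3]
opening: 0.0001
gripper_force: 2.0
```

Call:
servo_tool:
  plan:
    - {"dp": [-0.003,0,0],"dr": [0,0,0],"hand": -1}
    - {"dp": [-0.003,0,0],"dr": [0,0,0],"hand": -1}
    - {"dp": [0,0,0],"dr": [0,0,0],"hand": -1}

```text
time_s: 3.9
ee_pos: [0.5786, 0.1625, 0.1028]
orientation: [[0.994, -0.108, 0.002], [-0.108, -0.994, 0.001], [0.002, -0.001, -1.0]]
wrist_force: [4.4, 2.2, 5.2]
opening: 0.0004
gripper_force: 3.1
```

Call:
servo_tool:
  plan:
    - {"dp": [-0.003,0,0],"dr": [0,0,0],"hand": -1}
    - {"dp": [0,0,0],"dr": [0,0,0],"hand": -1}

```text
time_s: 4.15
ee_pos: [0.5781, 0.1625, 0.1031]
orientation: [[0.994, -0.108, 0.007], [-0.108, -0.994, 0.002], [0.007, -0.002, -1.0]]
wrist_force: [9.0, 1.7, 1.7]
opening: 0.0003
gripper_force: 4.2
```

Call:
servo_tool:
  plan:
    - {"dp": [-0.002,0,0],"dr": [0,0,0],"hand": -1}
    - {"dp": [0,0,0],"dr": [0,0,0],"hand": -1}
    - {"dp": [0.012,0,0.005],"dr": [0,0,0],"hand": -1}
    - {"dp": [0.005,0,0.06],"dr": [0,0,0],"hand": 1}
    - {"dp": [0,-0.04,0.055],"dr": [0,0,2.4],"hand": 1}
    - {"dp": [0,-0.06,0],"dr": [0,0,2.4],"hand": 1}
    - {"dp": [-0.008,-0.06,0],"dr": [0,0,2.4],"hand": 1}
    - {"dp": [-0.008,-0.06,0],"dr": [0,0,2.4],"hand": 1}
    - {"dp": [-0.008,-0.06,0],"dr": [0,0,2.4],"hand": 1}
    - {"dp": [-0.008,-0.06,0],"dr": [0,0,0],"hand": 1}

```text
time_s: 5.4
ee_pos: [0.5547, -0.1757, 0.2166]
orientation: [[0.995, 0.102, -0.006], [0.102, -0.995, 0.002], [-0.006, -0.003, -1.0]]
wrist_force: [0.4, -0.9, -0.1]
opening: 0.0672
gripper_force: 0.0
```

Run:
```python
from h import *
c=capture("top");P=cloud(c);Z=np.where(c["z_map"]>0,P[...,2],-1)
m=np.zeros(Z.shape,bool);m[180:228,235:270]=1;m&=(Z>.08)&(Z<.1)
print("toggle",m.sum(),np.median(P[m]*1000,0).round(1))
c=capture("scene");P=cloud(c);Z=np.where(c["z_map"]>0,P[...,2],-1)
m=np.zeros(Z.shape,bool);m[220:265,360:405]=1;m&=(Z>.08)&(Z<.1)
print("toggle",m.sum(),np.median(P[m]*1000,0).round(1)); print(get_state()["ee_pos"])
```

```text
toggle 85 [563.1 163.1  90.8]
toggle 80 [568.4 165.8  88.4]
[ 0.55269321 -0.18374526  0.21673596]
```

Run:
```python
from h import *
o=np.zeros((480,800,3),np.uint8)
for i,(n,b,z0) in enumerate((("top",(230,175,275,230),.074),("scene",(355,215,410,270),.074))):
    c=capture(n);P=cloud(c);Z=np.where(c["z_map"]>0,P[...,2],-1)
    m=np.zeros(Z.shape,bool);m[b[1]:b[3],b[0]:b[2]]=1;m&=(Z>z0)&(Z<.1)
    p=P[m];d=(p[:,:2]-[.573,.166])@[.9945,-.1045]*1000;z=p[:,2]*1000
    for a in range(74,98,4):
        k=(z>=a)&(z<a+4)
        if k.sum():print(n,a,k.sum(),np.percentile(d[k],[5,50,95]).round(1))
    o[:400,i*400:i*400+400]=cv2.resize(c["frame"][b[1]:b[1]+50,b[0]:b[0]+50],(400,400),interpolation=2)
cv2.imwrite("pics/tog.png",o[...,::-1])
```

```text
top 74 61 [-20.    3.1  16.7]
top 78 15 [-3.2 -0.3  2.8]
top 82 11 [-9.7 -3.5 -2.3]
top 86 23 [-14.9 -11.3  -5.2]
top 90 39 [-14.5 -10.4  -6.9]
top 94 6 [-16.3 -13.3 -11.1]
scene 74 32 [-2.8  3.1 20.9]
scene 78 19 [-4.   0.2  4.2]
scene 82 25 [-8.7 -3.3  0.2]
scene 86 13 [-9.  -5.9 -2.2]
scene 90 22 [-11.9  -8.6  -4. ]
scene 94 9 [-9.6 -5.9 -4.3]
```

View pics/tog.png

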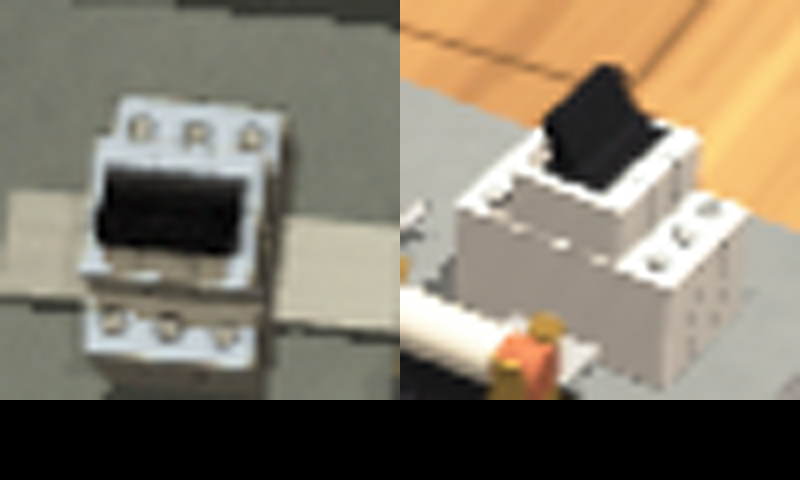

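Both crops show the black toggle leaning towards the robot, at (170,210) in the left one and (600,130) in the right. Depth puts its tip at about -11 mm, so it is OFF.

Call:
servo_tool:
  plan:
    - {"dp": [0.001,-0.045,0.008],"dr": [0,0,0],"hand": 1}
    - {"dp": [0.001,-0.047,0],"dr": [0,0,0],"hand": 1}
    - {"dp": [0,-0.047,0],"dr": [0,0,0],"hand": 1}
    - {"dp": [0,0,0],"dr": [0,0,0],"hand": 1}

```text
time_s: 6.1
ee_pos: [0.5582, -0.316, 0.2249]
orientation: [[0.995, 0.098, -0.004], [0.098, -0.995, 0.0], [-0.004, -0.0, -1.0]]
wrist_force: [-0.2, 0.7, -0.9]
opening: 0.0939
gripper_force: 0.0
```

Run:
```python
from h import *
c=capture("wrist");save(c,"w2");P=cloud(c);Z=np.where(c["z_map"]>0,P[...,2],-1)
near=(np.abs(P[...,0]-.554)<.03)&(np.abs(P[...,1]+.322)<.05)
def box(m,n):
    r=cv2.minAreaRect(P[m][:,:2].astype(np.float32)*1000);print(n,m.sum(),np.round(r[0],1),np.round(r[1],1),round(r[2],1))
box(near&(Z>.068)&(Z<.15),"tongs");box(near&(Z>.115)&(Z<.15),"tongs top");box(near&(Z>.13)&(Z<.15),"tongs 130")
box((np.abs(P[...,0]-.52)<.1)&(np.abs(P[...,1]+.32)<.07)&(Z>.054)&(Z<.066),"holder")
s=get_state();print(s["ee_pos"],s["opening"])
```

```text
tongs 2736 [ 554.5 -321.5] [21.9 66. ] 7.2
tongs top 2038 [ 554.5 -321.5] [21.9 43.5] 7.2
tongs 130 1017 [ 554.5 -321.5] [22.  17.8] 8.9
holder 10586 [ 511.9 -327. ] [134.6  88.3] 7.4
[ 0.55907986 -0.31288393  0.22482489] 0.09418804428297504
```

View pics/w2.png

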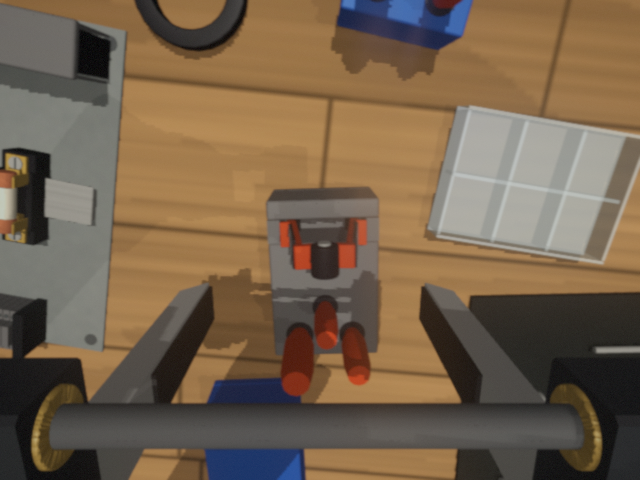

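The orange and black tongs stand upright at (325,250) in the grey holder, open and centred between the arms of the gripper.

Call:
servo_tool:
  plan:
    - {"dp": [-0.0045,-0.0085,0],"dr": [0,0,1.4],"hand": 1}
    - {"dp": [0,0,-0.03],"dr": [0,0,0],"hand": 1}
    - {"dp": [0,0,0],"dr": [0,0,0],"hand": 1}
    - {"dp": [0,0,0],"dr": [0,0,0],"hand": 1}

```text
time_s: 6.65
ee_pos: [0.5559, -0.3216, 0.1967]
orientation: [[0.992, 0.127, 0.001], [0.127, -0.992, 0.0], [0.001, -0.0, -1.0]]
wrist_force: [-0.2, -0.3, 0.1]
opening: 0.0937
gripper_force: 0.0
```

Call:
servo_tool:
  plan:
    - {"dp": [-0.001,0,-0.035],"dr": [0,0,0],"hand": 1}
    - {"dp": [0,0,-0.035],"dr": [0,0,0],"hand": 1}
    - {"dp": [0,0,-0.033],"dr": [0,0,0],"hand": 0.5}
    - {"dp": [0,0,0],"dr": [0,0,0],"hand": 0.2}
    - {"dp": [0,0,0],"dr": [0,0,0],"hand": 0.1}
    - {"dp": [0,0,0],"dr": [0,0,0],"hand": 0.01}
    - {"dp": [0,0,0],"dr": [0,0,0],"hand": 0.01}
    - {"dp": [0,0,0],"dr": [0,0,0],"hand": 0.01}

```text
time_s: 7.65
ee_pos: [0.5554, -0.3238, 0.0945]
orientation: [[0.992, 0.125, 0.003], [0.125, -0.992, -0.002], [0.003, 0.003, -1.0]]
wrist_force: [-0.3, -1.6, 5.1]
opening: 0.0481
gripper_force: 7.7
```

Call:
servo_tool:
  plan:
    - {"dp": [0,0,0.01],"dr": [0,0,0],"hand": 0.01}
    - {"dp": [0,0,0.02],"dr": [0,0,0],"hand": 0.01}
    - {"dp": [0,0,0.025],"dr": [0,0,0],"hand": 0.01}
    - {"dp": [0,0,0.025],"dr": [0,0,0],"hand": 0.01}
    - {"dp": [0,0,0.025],"dr": [0,0,0],"hand": 0.01}
    - {"dp": [0,0,0.02],"dr": [0,0,0],"hand": 0.01}
    - {"dp": [0,0,0],"dr": [0,0,0],"hand": 0.01}

```text
time_s: 8.52
ee_pos: [0.555, -0.3226, 0.2195]
orientation: [[0.992, 0.125, 0.002], [0.125, -0.992, -0.001], [0.002, 0.001, -1.0]]
wrist_force: [-0.6, -0.1, -2.3]
opening: 0.0476
gripper_force: 3.9
```

Run:
```python
from h import *
c=capture("scene")
cv2.imwrite("pics/s3.png",cv2.resize(c["frame"][200:410,180:460],(800,600),interpolation=2)[...,::-1])
s=get_state();print(s["ee_pos"],s["opening"],s["gripper_force"],s["wrist_force"])
```

```text
[ 0.55422161 -0.32218458  0.2182011 ] 0.04767693260712868 3.865481639513746 [-0.68340969 -0.18717014 -1.5788116 ]
```

View pics/s3.png

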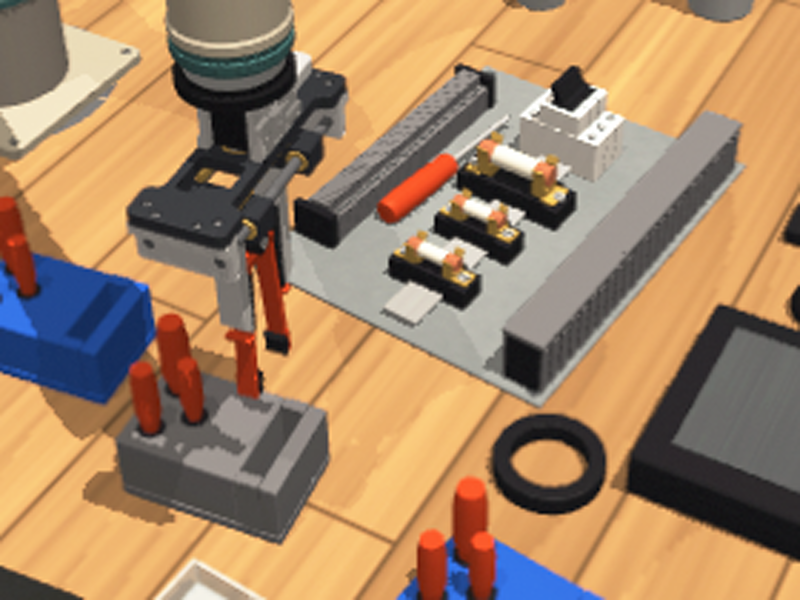

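The tongs hang open below the gripper, with jaws at about (245,385) and (275,340). The pocket is empty.

Call:
servo_tool:
  plan:
    - {"dp": [0,0.03,0.005],"dr": [0,0,-1.6],"hand": 0}
    - {"dp": [0,0.045,0],"dr": [0,0,-1.6],"hand": 0}
    - {"dp": [0,0.05,0],"dr": [0,0,-1.6],"hand": 0}
    - {"dp": [0.001,0.05,0],"dr": [0,0,-1.7],"hand": 0}
    - {"dp": [0.001,0.05,0],"dr": [0,0,-1.7],"hand": 0}
    - {"dp": [0.001,0.05,0],"dr": [0,0,-1.7],"hand": 0}
    - {"dp": [0,0.05,0],"dr": [0,0,-1.7],"hand": 0}
    - {"dp": [0,0.045,0],"dr": [0,0,-1.6],"hand": 0}
    - {"dp": [0,0.03,0],"dr": [0,0,0],"hand": 0}
    - {"dp": [0,0,0],"dr": [0,0,0],"hand": 0}

```text
time_s: 9.82
ee_pos: [0.5561, 0.0808, 0.2217]
orientation: [[0.995, -0.099, -0.003], [-0.099, -0.995, 0.001], [-0.003, -0.001, -1.0]]
wrist_force: [-0.6, -0.2, -1.3]
opening: 0.0469
gripper_force: 3.9
```

Run:
```python
from h import *
o=np.zeros((480,800,3),np.uint8)
s=get_state();e=np.array(s["ee_pos"]);R=np.array(s["orientation"]);print(e,s["opening"],s["gripper_force"])
for i,n in enumerate(("wrist","scene")):
    c=capture(n);P=cloud(c);Z=np.where(c["z_map"]>0,P[...,2],-1)
    q=(P-e)@R  # tool frame
    m=(Z>0)&(np.abs(q[...,0])<.03)&(np.abs(q[...,1])<.045)
    for lo,hi in((.035,.05),(.05,.065),(.065,.077),(.077,.09)):
        k=m&(q[...,2]>lo)&(q[...,2]<hi)
        for sg in(-1,1):
            kk=k&(sg*q[...,1]>0)
            if kk.sum()>5: print(n,lo,sg,kk.sum(),"x",np.percentile(q[kk][:,0]*1e3,[5,50,95]).round(1),"y",np.percentile(q[kk][:,1]*1e3,[5,50,95]).round(1))
    if n=="wrist": f=c["frame"]; o[:,:]=cv2.resize(f,(800,600))[:480]
    if n=="wrist":
        k=(Z>.05)&(Z<.063)&(np.abs(P[...,0]-.557)<.06)&(np.abs(P[...,1]-.078)<.025)
        r=cv2.minAreaRect(P[k][:,:2].astype(np.float32)*1000) if k.sum() else None;print("fuse",k.sum(),r)
    save(c,n+"4")
```

```text
[0.55605118 0.08077118 0.22167285] 0.04686224321310125 3.9467954402061878
wrist 0.035 -1 136 x [1.8 5.3 5.8] y [-24.1 -21.1 -18.4]
wrist 0.035 1 128 x [-2.   5.5  5.8] y [18.2 20.6 23.5]
wrist 0.05 -1 111 x [4.5 5.5 5.9] y [-25.5 -22.8 -19.7]
wrist 0.05 1 126 x [-2.6  5.4  5.9] y [18.7 21.2 24.4]
wrist 0.065 -1 358 x [-8.2  2.5  6.8] y [-25.  -18.8 -15.7]
wrist 0.065 1 359 x [-8.   2.8  6.9] y [14.9 18.  24.3]
wrist 0.077 -1 86 x [3.9 6.5 7. ] y [-26.5 -20.5 -16.6]
wrist 0.077 1 89 x [3.9 6.6 7. ] y [15.6 19.7 25.7]
fuse 2508 ((557.5589599609375, 78.053466796875), (28.790122985839844, 76.22279357910156), 84.14550018310547)
scene 0.035 -1 29 x [-6.8  0.7  7.9] y [-20.  -17.5 -14.1]
scene 0.035 1 32 x [-6.6  2.6  8. ] y [22.  25.8 28.7]
scene 0.05 -1 30 x [-6.3  2.8  8.1] y [-21.4 -18.3 -13.9]
scene 0.05 1 31 x [-3.8  2.   7.8] y [19.4 26.9 31. ]
scene 0.065 -1 28 x [-4.2  3.1  9. ] y [-21.7 -16.6 -13. ]
scene 0.065 1 33 x [-5.4  4.1  8.9] y [18.1 26.9 31.1]
scene 0.077 -1 14 x [-5.   3.5  8.6] y [-21.8 -16.4 -12.1]
scene 0.077 1 15 x [-5.4  2.4  7.6] y [19.5 27.2 29.6]
```

View pics/wrist4.png

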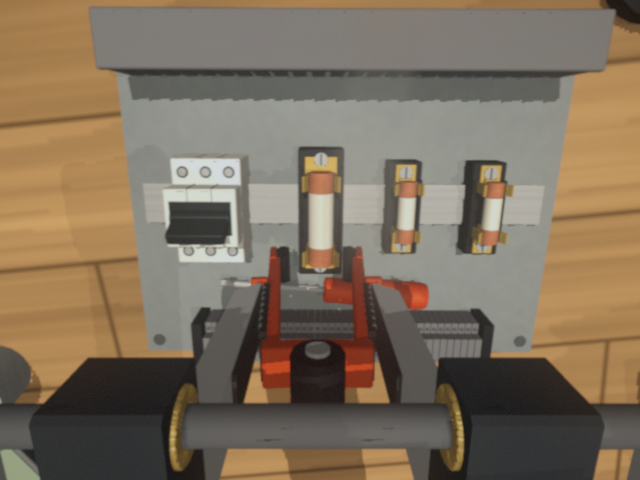

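The wrist view shows the jaws at (282,265) and (353,265) astride the main fuse axis at column 321, beyond them. The shift needed is about +2 mm in x and -3 mm in y.

Call:
servo_tool:
  plan:
    - {"dp": [0.002,-0.003,0],"dr": [0,0,0],"hand": 0}
    - {"dp": [0,0,-0.02],"dr": [0,0,0],"hand": 0}
    - {"dp": [0,0,-0.02],"dr": [0,0,0],"hand": 0}
    - {"dp": [0,0,0],"dr": [0,0,0],"hand": 0}
    - {"dp": [0,0,0],"dr": [0,0,0],"hand": 0}

```text
time_s: 10.55
ee_pos: [0.5599, 0.0735, 0.1836]
orientation: [[0.994, -0.106, 0.001], [-0.106, -0.994, -0.0], [0.001, 0.0, -1.0]]
wrist_force: [0.3, -0.2, -0.3]
opening: 0.0467
gripper_force: 3.9
```

Call:
servo_tool:
  plan:
    - {"dp": [-0.001,0.003,0],"dr": [0,0,0],"hand": 0}
    - {"dp": [0,0,-0.015],"dr": [0,0,0],"hand": 0}
    - {"dp": [0,0,0],"dr": [0,0,0],"hand": 0}
    - {"dp": [0,0,0],"dr": [0,0,0],"hand": 0}

```text
time_s: 11.05
ee_pos: [0.5582, 0.0775, 0.1678]
orientation: [[0.995, -0.105, -0.0], [-0.105, -0.995, -0.0], [-0.0, 0.0, -1.0]]
wrist_force: [-0.3, 0.1, -1.0]
opening: 0.0472
gripper_force: 3.9
```

Run:
```python
from h import *
for _ in range(2):
    c=capture("wrist");s=get_state();print(np.round(s["ee_pos"],4),s["qvel"].round(3) if hasattr(s["qvel"],"round") else s["qvel"])
e=np.array(s["ee_pos"]);R=np.array(s["orientation"])
P=cloud(c);Z=np.where(c["z_map"]>0,P[...,2],-1);q=(P-e)@R
m=(np.abs(q[...,0])<.03)&(np.abs(q[...,1])<.045)&(q[...,2]>.05)&(q[...,2]<.09)&(Z>.064)
for sg in(-1,1):
    k=m&(sg*q[...,1]>0);print(k.sum(),np.percentile(P[k]*1e3,[3,50,97],axis=0).round(1).tolist())
k=(Z>.05)&(Z<.062)&(np.abs(P[...,0]-.557)<.06)&(np.abs(P[...,1]-.078)<.025)
print("fuse",k.sum(),cv2.minAreaRect(P[k][:,:2].astype(np.float32)*1000))
save(c,"w5")
```

```text
[0.5584 0.0775 0.168 ] [ 0.001 -0.005  0.    -0.004  0.001  0.002  0.001]
[0.5585 0.0775 0.1681] [ 0.002 -0.001  0.    -0.001 -0.     0.     0.001]
557 [[552.1, 93.0, 84.9], [565.9, 96.8, 100.7], [567.7, 102.6, 115.7]]
570 [[548.6, 51.9, 84.5], [561.5, 58.6, 100.4], [563.3, 62.8, 116.0]]
fuse 3424 ((557.52587890625, 77.94808197021484), (28.701313018798828, 76.14566802978516), 83.80860137939453)
```

View pics/w5.png

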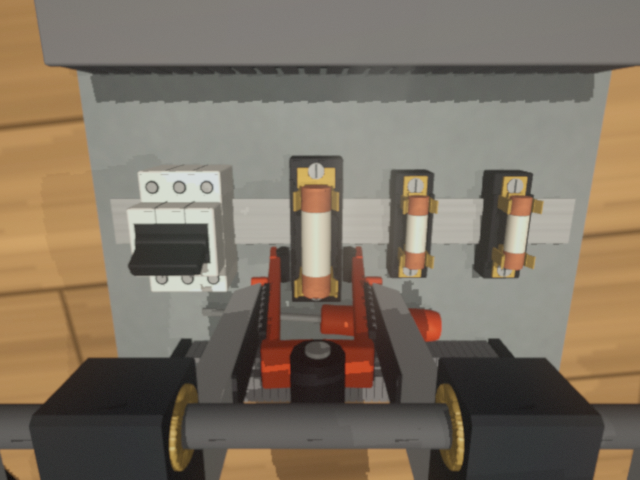

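The jaws at (278,262) and (358,262) now straddle the fuse at column 316, centred to within about 1 mm. Descend.

Call:
servo_tool:
  plan:
    - {"dp": [0,0,-0.015],"dr": [0,0,0],"hand": 0}
    - {"dp": [0,0,-0.015],"dr": [0,0,0],"hand": 0}
    - {"dp": [0,0,-0.015],"dr": [0,0,0],"hand": 0}
    - {"dp": [0,0,0],"dr": [0,0,0],"hand": 0}
    - {"dp": [0,0,0],"dr": [0,0,0],"hand": 0}
    - {"dp": [0,0,0],"dr": [0,0,0],"hand": 0}

```text
time_s: 11.9
ee_pos: [0.5588, 0.0775, 0.1235]
orientation: [[0.995, -0.105, 0.001], [-0.105, -0.995, 0.0], [0.001, -0.0, -1.0]]
wrist_force: [-0.5, -0.1, -1.8]
opening: 0.0468
gripper_force: 3.9
```

Call:
servo_tool:
  plan:
    - {"dp": [0,0,-0.001],"dr": [0,0,0],"hand": -0.08}
    - {"dp": [0,0,0],"dr": [0,0,0],"hand": -0.14}
    - {"dp": [0,0,0],"dr": [0,0,0],"hand": -0.2}
    - {"dp": [0,0,0],"dr": [0,0,0],"hand": -0.4}
    - {"dp": [0,0,0],"dr": [0,0,0],"hand": -1}
    - {"dp": [0,0,0],"dr": [0,0,0],"hand": -1}
    - {"dp": [0,0,0],"dr": [0,0,0],"hand": -1}
    - {"dp": [0,0,0],"dr": [0,0,0],"hand": -1}

```text
time_s: 12.9
ee_pos: [0.5584, 0.0775, 0.122]
orientation: [[0.995, -0.105, 0.0], [-0.105, -0.995, 0.0], [0.0, -0.0, -1.0]]
wrist_force: [0.6, 1.0, -2.1]
opening: 0.0387
gripper_force: 30.0
```

Closed at 38.7 mm, which matches "closed on the main fuse" (39 mm). Now I'll pull up slowly.

Call:
servo_tool:
  plan:
    - {"dp": [0,0,0.003],"dr": [0,0,0],"hand": -1}
    - {"dp": [0,0,0.004],"dr": [0,0,0],"hand": -1}
    - {"dp": [0,0,0.006],"dr": [0,0,0],"hand": -1}
    - {"dp": [0,0,0.008],"dr": [0,0,0],"hand": -1}
    - {"dp": [0,0,0.01],"dr": [0,0,0],"hand": -1}
    - {"dp": [0,0,0.015],"dr": [0,0,0],"hand": -1}
    - {"dp": [0,0,0.02],"dr": [0,0,0],"hand": -1}
    - {"dp": [0,0,0.02],"dr": [0,0,0],"hand": -1}
    - {"dp": [0,0,0.014],"dr": [0,0,0],"hand": -1}
    - {"dp": [0,0,0],"dr": [0,0,0],"hand": -1}

```text
time_s: 14.15
ee_pos: [0.5591, 0.0776, 0.2234]
orientation: [[0.994, -0.105, 0.003], [-0.105, -0.995, 0.0], [0.003, -0.001, -1.0]]
wrist_force: [-0.2, 0.3, -2.1]
opening: 0.0391
gripper_force: 30.0
```

Run:
```python
from h import *
c=capture("scene")
cv2.imwrite("pics/s6.png",cv2.resize(c["frame"][120:330,240:520],(800,600),interpolation=2)[...,::-1])
s=get_state();print(s["ee_pos"],s["opening"],s["gripper_force"],s["wrist_force"])
```

```text
[0.55842604 0.07752053 0.22240464] 0.03914103660673935 29.9570095539093 [ 0.25460538  0.53827952 -1.93198955]
```

View pics/s6.png

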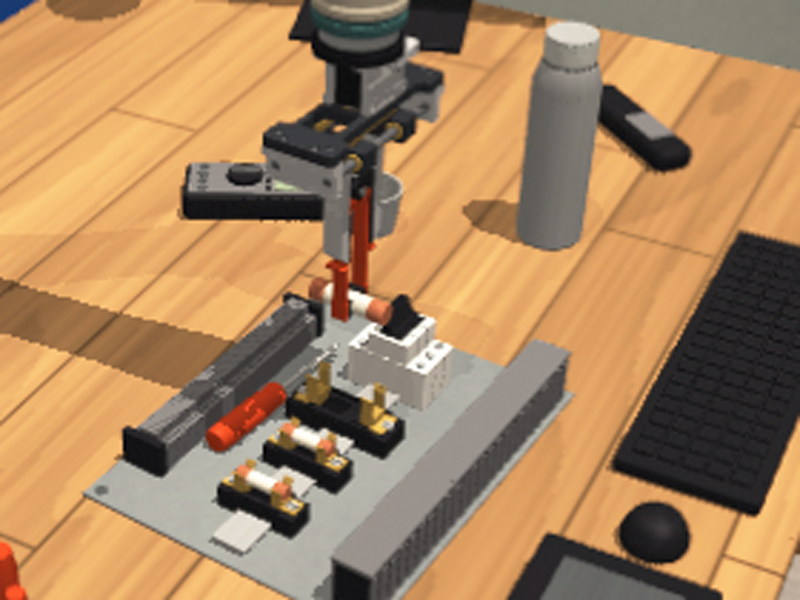

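The fuse is in the closed tongs at (350,300), level and 10 cm above its empty clips at (345,405). Both control fuses are still seated, and the toggle is off.

```bash
python3 -c "
from workcell import *
print(close_job())"
```

```text
the job is handed in; nothing more can be done
None
```

The isolator is off and the main fuse is out, held in the closed tongs about 10 cm above its clips; the job is handed in at about 14 s, both control fuses are seated, and I touched nothing else on the bench.

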